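# Nest the feed measures under the chute and hold the sprung feeder gate half open

### The job

Get the pellet feeder ready for the next portion: stand the wide cup upright on the floor of the bowl in front of the chute and the slim cup upright inside the wide cup, leaving the bowl where it stands and everything else on the bench alone. Then pull the feeder's sprung gate by its black handle, against its spring, to half of its travel, and finish while still holding it steady there: the program ends with the hand on the handle, for the gate snaps shut if it is let go.

Things in the scene. Friction and masses are not known exactly. Their poses are not given: they have to be found in the camera images.
- feeder: Sheet-steel pellet feeder, fixed; origin on the bench under its square throat. Own x: along the gate's travel, handle on the -x side, towards the robot; z up. The open hopper spans x -50 to +77, y -87 to +87 mm, 270 mm high. The chute slopes down to its lip at y = -150 mm, 60 mm high, its side walls 90 mm high.
- gate (a joint): Opening of the sliding gate in m: 0 closed (as at the start), 0.080 fully open, 0.040 half. It opens along the feeder's -x axis. A spring pushes it shut: about 4 N when closed, 10 N at half, 15 N fully open; let go, it closes.
- gate_grip (a point): Grip point of the gate's black upright handle, on its centre line, 210 mm above the bench; the handle is a post 20 mm (feeder x) by 24 mm (feeder y), its top at 231 mm, its foot on the gate plate at 169 mm. Moves with the gate; closed it lies at feeder x = -160 mm.
- half_mark (a point): Fixed point where gate_grip lies when the gate is half open (feeder x = -200 mm, y = 0, 210 mm high). A small dark nub on each guide rail stands level with the handle's centre at half travel (tops 179 mm high). The rails run at feeder y = +-46 mm, x -265 to +65 mm, tops 172 mm high, joined by a crossbar at x = -261 mm, all below the grip.
- bowl_base (a point): Centre of the underside of the loose stainless bowl in front of the chute lip: 164 mm wide at the rim, 128 mm at the foot, 45 mm high, walls 4 mm, floor 5 mm thick and flat (about 120 mm across); 0.3 kg. z up.
- cup_wide_c (a point): Centre (25 mm above its underside) of the loose wide steel cup: straight-sided, 64 mm outside diameter, 57 mm inside, 50 mm high, floor 4 mm thick, about 0.11 kg. z up through its mouth; starts upright.
- cup_slim_c (a point): Centre (40 mm above its underside) of the loose slim steel cup: straight-sided, 42 mm outside diameter, 80 mm high, about 0.09 kg. z up through its mouth; starts upright. Stood inside the wide cup it rises above its rim by 34 mm.
- block: Loose wooden block, bystander, 90 x 60 mm and 35 mm high; origin at the centre of its underside.
- can0: crushed drinks can, bystander; a flat round puck, 66 mm across, 20 mm high; origin at the centre of its underside.
- can1: crushed drinks can, bystander; a flat round puck, 66 mm across, 20 mm high; origin at the centre of its underside.
- can2: crushed drinks can, bystander; a flat round puck, 66 mm across, 20 mm high; origin at the centre of its underside.
- can3: crushed drinks can, bystander; stamped flat, about 112 x 78 mm, 20 mm high; origin at the centre of its underside.
- can4: crushed drinks can, bystander; stamped flat, about 112 x 78 mm, 20 mm high; origin at the centre of its underside.
Mind the look-alikes: they are no part of the job. Leave any blue or orange look-alike of the part that bears cup_wide_c alone.

How it is judged:
By the outcome, as a careful person would: the job done as asked, in the order asked, and still so for the second after the job is handed in, while the arm keeps its last pose, push and grip.
It also fails if it takes over 70 s, if anything falls off the work surface, if the arm or the gripper's body presses on something with over 40 N, if the wrist force passes 120 N, or if a joint passes its speed limit or range.

### The arm

A 7-joint arm with a two-finger parallel gripper is mounted at the origin on the work surface. World frame = base frame: x ahead of the robot, y to its left, z up, the work surface at z = 0. Lengths are in mm, angles in rad, forces in N, time in s.
With the tool pointing down it reaches from about 400 to 900 mm from the base axis. Payload 5.5 kg.
Tool frame: the origin (TCP) lies at the very end of the fingers, on their centre line; the grasp point (between the pads) lies 19 mm behind it; z points along the fingers, y is the line along which they close (so a half turn about z gives the same grasp; the last joint's range is limited). The gripper opens to 85 mm and grips with 20 to 120 N. Pads are 22 mm wide; open, the fingers measure 114 mm over their backs; the gripper's body (76 mm by 85 mm) begins 54 mm behind the grasp point. The pads swing forward as they close: fully open they stand 13 mm farther back than shut.
Start: joints at [1.494, 0.501, -0.427, 1.55, 0.221, 1.138, -0.21], TCP at [216.677, -612.822, 231.31] pointing down, gripper open.
Joint ranges: [-2.88, 2.88], [-0.31, 2.03], [-1.54, 1.56], [0.2, 2.42], [-1.41, 4.55], [0.19, 2.02], [-2.57, 2.57]. Speed limits (rad/s): [2.57, 2.57, 3.14, 3.14, 3.14, 3.14, 3.14].

### API

Orientations are given as a unit quaternion [x, y, z, w].
In Python, from cell import arm, grab_frame, camera_info gives the robot as it stands.
- The arm moves only by the shell command python3 -m creep 'ROWS'. ROWS is a JSON object of lists of equal length, an entry for each row: "rotation": the turn, a rotation vector about the world's x, y, z in rad, a list of three; "slide": the shift along the world's x, y, z in cm, a list of three; "gripper": the closure in counts, from 0 (fully open) to 255 (shut). A call has 1 to 12 rows; each row is the pose to reach, as a shift and turn from the pose commanded when the call began; what a row does not reach only later rows make up. A row lasts 1/12 s, in which the tool goes at most 41.7 mm and 7.16 degrees, less where a joint would pass 70% of its speed; a pose out of reach is approached as far as the arm can. A call with a gripper value outside its range is refused whole. The fingers move at their own pace and stop on an object; the grip force is fixed at half the most. Time passes only in rows, so rows that repeat a pose let the fingers close. It gives the time, the measured TCP pose, the force, the opening and the grip force at its end, in the units of the state.
- arm.get_obs(): the state, without advancing time (a new reading comes with each control period).
- grab_frame(name): name is "scene" or "top" or "wrist"; returns the picture (420x560x3 uint8, red, green, blue); there is no depth.
- camera_info(name): a dict with "intrinsics" (3x3 intrinsics, pixels), "cam_to_world" (4x4, takes a point from camera to world coordinates); the wrist camera has in their place "mount" (4x4, takes a point from camera to tool coordinates, whose origin is the TCP and whose axes are the flange's). Camera axes: x right, y up, looking along -z (the intrinsics and any distortion apply to the point x, -y, -z); pixel columns grow to the right and rows downward; lengths in mm; the calibration is good to about 2 mm. The wrist camera is an equidistant fisheye: a pixel r from the principal point sees the ray r / f radians off the axis. A picture is of the moment at which its call begins: read the wrist's pose just before it. camera_info takes no time and is no camera call.
- arm.hand_in(): hands the job in; it is judged then, once.
The state is a dict: "t": time; "joint_positions": joint angles; "qvel": joint speeds; "tau": joint torques, N m; "tcp_pos": TCP position; "eef_rot": TCP orientation; "contact_force": force on the tool from outside, world axes, zero at the start; "torque": the same for the moment, N m; "grip_width": finger opening in mm; "gripper_force": force on a finger pad.
Only numpy, scipy, OpenCV 4.12 (cv2) and the standard library are available. Lean on these libraries where they do the work, as an engineer would, in place of code of your own. Each camera call takes 0.05 s, during which the arm holds its last target. There are 200 camera calls.

## Working session

There is one attempt and no reset: what is moved stays moved. The work goes in short steps, Python scripts to look and compute and a shell command to move; the robot and the scene stay as the last step left them, time stands still between calls to the robot, and variables do not carry over. Pictures are saved under pics/ and viewed, at most 10 in all, crops included, and the job is handed in when it is done.

```bash
mkdir -p pics; ls
cat > h.py <<'E'
import numpy as np, cv2
from cell import arm, grab_frame, camera_info
def proj(name,P):
    c=camera_info(name);K=np.array(c["intrinsics"]);M=np.linalg.inv(np.array(c["cam_to_world"]))
    p=M[:3,:3]@np.array(P,float)+M[:3,3]; q=K@np.array([p[0],-p[1],-p[2]]); return q[:2]/q[2]
def ray(name,u,v):
    c=camera_info(name);K=np.array(c["intrinsics"]);M=np.array(c["cam_to_world"])
    d=np.linalg.inv(K)@np.array([u,v,1.]); return M[:3,3],M[:3,:3]@np.array([d[0],-d[1],-d[2]])
def plane(name,u,v,z):
    o,d=ray(name,u,v); return o+d*(z-o[2])/d[2]
def save(f,im,s=1):
    cv2.imwrite('pics/'+f,cv2.resize(im[:,:,::-1],None,fx=s,fy=s,interpolation=cv2.INTER_CUBIC))
E
python3 - <<'E'
from h import *
a=grab_frame("scene");b=grab_frame("top")
np.save('scene0.npy',a);np.save('top0.npy',b)
save('s0.png',a,1.4);save('t0.png',b,1.4)
for n in("scene","top"):
    c=camera_info(n);print(n,c)
print(arm.get_obs())
E
```

```text
pics
scene {'intrinsics': array([[534.26419585,   0.        , 285.28971897],
       [  0.        , 534.26419585, 203.27813327],
       [  0.        ,   0.        ,   1.        ]]), 'cam_to_world': array([[-3.31000827e-01, -6.92991746e-01,  6.40469276e-01,
         1.34780980e+03],
       [ 9.43618982e-01, -2.39732122e-01,  2.28279930e-01,
         1.76760143e+02],
       [-4.65504818e-03,  6.79919811e-01,  7.33271696e-01,
         1.02700483e+03],
       [ 0.00000000e+00,  0.00000000e+00,  0.00000000e+00,
         1.00000000e+00]])}
top {'intrinsics': array([[428.63832723,   0.        , 285.56163334],
       [  0.        , 428.63832723, 205.40255089],
       [  0.        ,   0.        ,   1.        ]]), 'cam_to_world': array([[ 1.10635891e-02,  9.82188966e-01, -1.87569806e-01,
         3.24517799e+02],
       [-9.99935046e-01,  1.13809053e-02,  6.14860035e-04,
        -1.29244917e+02],
       [ 2.73862295e-03,  1.87550820e-01,  9.82251083e-01,
         1.27411142e+03],
       [ 0.00000000e+00,  0.00000000e+00,  0.00000000e+00,
         1.00000000e+00]])}
{'t': 0.1, 'joint_positions': array([ 1.49422047,  0.50177599, -0.42676723,  1.55135196,  0.22079228,
        1.13832097, -0.21028911]), 'qvel': array([ 9.06743541e-04, -1.31949655e-03, -2.18938727e-03, -3.36705684e-03,
        1.66613167e-03,  2.59716668e-05,  4.16459289e-04]), 'tau': array([-1.09155351e-02, -5.70808554e+01, -5.83889320e+00, -2.81747586e+01,
        1.03918154e-02,  5.49782475e-03,  3.16614285e-05]), 'tcp_pos': array([ 216.3573022 , -612.2574436 ,  230.34307814]), 'eef_rot': array([ 9.85601462e-01,  1.69082645e-01, -1.28197532e-04, -8.94868838e-04]), 'contact_force': array([ 0.28338031, -0.78723029, -0.06118053]), 'torque': array([-0.00597532, -0.03216093, -0.01404128]), 'gripper_force': 0.0, 'grip_width': 85.41887828298871}
```

View pics/s0.png

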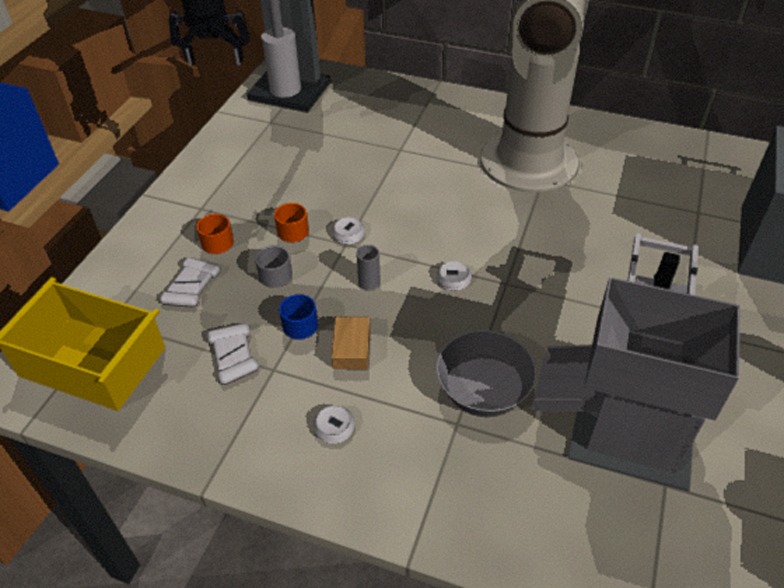

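View pics/t0.png

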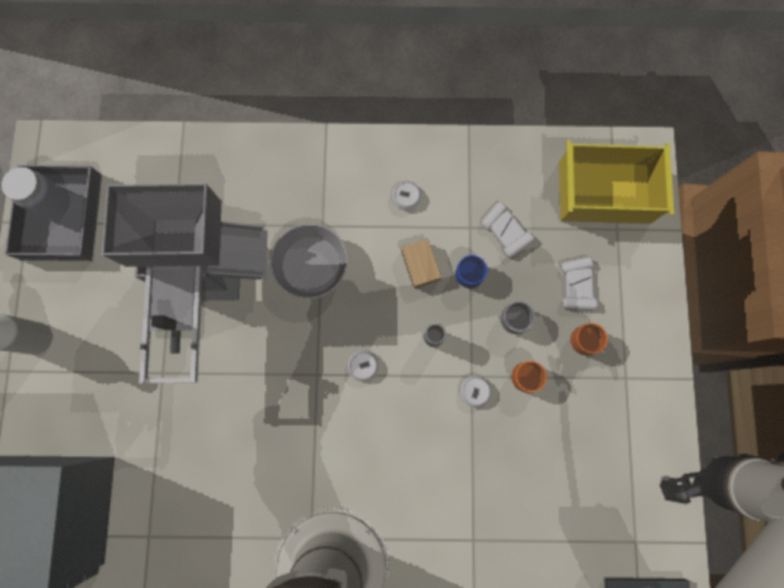

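The scene shows these candidates for the wide cup (picture pixels, scaled 1.4):
- orange cups at (215,233) and (291,222)
- blue cup at (299,316)
- grey cup at (273,266) in the scene view, (518,318) in the top view

I choose the grey cup. The slim cup is at scene (368,268), top (434,335). The bowl is at top (309,260). The gate handle is at top (175,340), scene (667,268). I'll check with one close crop.

Run:
```python
from h import *
a=np.load('scene0.npy');b=np.load('top0.npy')
def crop(im,x,y,w,h,s): return cv2.resize(im[y:y+h,x:x+w],(w*s,h*s),interpolation=cv2.INTER_CUBIC)
# feeder top x70-200,y125-285 ; cups
A=crop(b,70,125,100,150,4)   #400x600
B=np.vstack([crop(b,290,205,100,75,4),crop(a,170,165,100,75,4)])
save('c1.png',np.hstack([A,B]))
def dark(im):
    h=cv2.cvtColor(im,cv2.COLOR_RGB2HSV); return h
for n,im,pts in(("top",b,dict(wide=(370,227),slim=(310,239),bowl=(221,186))),("scene",a,dict(wide=(195,190),slim=(263,191),bowl=(347,267)))):
    h=cv2.cvtColor(im,cv2.COLOR_RGB2HSV)
    for k,(u,v) in pts.items():
        print(n,k,h[v,u-24:u+25:3].tolist())
```

```text
top wide [[24, 23, 157], [24, 23, 157], [22, 24, 160], [24, 23, 154], [15, 10, 104], [165, 5, 101], [10, 8, 91], [0, 6, 83], [0, 10, 75], [0, 10, 77], [30, 3, 73], [0, 8, 102], [23, 19, 118], [21, 28, 118], [24, 26, 99], [21, 26, 99], [21, 24, 136]]
top slim [[24, 23, 156], [22, 23, 167], [22, 24, 162], [22, 23, 167], [22, 23, 170], [22, 25, 152], [0, 5, 108], [15, 6, 79], [10, 10, 79], [170, 10, 80], [15, 7, 75], [25, 23, 122], [23, 24, 138], [21, 22, 159], [24, 22, 166], [24, 21, 167], [24, 23, 165]]
top bowl [[165, 7, 76], [0, 3, 78], [150, 3, 97], [165, 5, 98], [165, 5, 100], [165, 5, 99], [0, 5, 100], [160, 7, 108], [150, 4, 132], [150, 4, 137], [165, 4, 139], [160, 6, 137], [170, 6, 137], [150, 2, 130], [0, 4, 130], [165, 4, 131], [165, 4, 120]]
scene wide [[13, 56, 55], [17, 42, 54], [15, 54, 85], [18, 38, 87], [20, 35, 44], [158, 12, 85], [140, 16, 47], [120, 19, 27], [150, 15, 33], [144, 20, 63], [132, 13, 100], [150, 15, 83], [165, 14, 72], [20, 45, 137], [26, 41, 130], [22, 44, 133], [23, 40, 128]]
scene slim [[24, 44, 86], [21, 62, 86], [21, 49, 88], [18, 35, 87], [26, 45, 91], [18, 35, 87], [10, 18, 43], [13, 27, 65], [150, 22, 83], [128, 11, 91], [60, 3, 80], [24, 47, 147], [20, 37, 144], [18, 46, 145], [23, 32, 142], [20, 40, 148], [20, 37, 143]]
scene bowl [[0, 0, 63], [165, 9, 60], [150, 18, 69], [158, 15, 69], [173, 14, 75], [146, 24, 74], [137, 26, 69], [160, 22, 70], [45, 14, 72], [132, 17, 73], [176, 23, 76], [143, 14, 74], [0, 0, 68], [120, 15, 69], [135, 8, 66], [128, 14, 72], [144, 27, 48]]
```

View pics/c1.png

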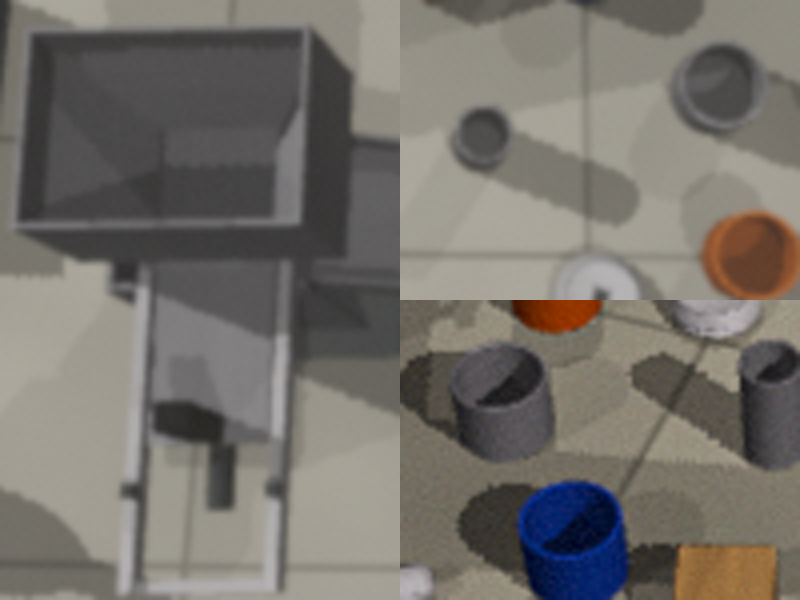

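The crop shows the grey wide cup at (720,85) and the slim cup at (482,135), clearly apart from the blue and orange ones. The black handle is at (188,420), the rail nubs at (129,490) and (273,487).

```bash
cat > m.py <<'E'
from h import *
from scipy.optimize import least_squares
a=np.load('scene0.npy');b=np.load('top0.npy')
T=lambda u,v:(70+u/4,125+v/4)
C=[(T(30,32),(77,87,270)),(T(308,30),(77,-87,270)),(T(14,228),(-50,87,270)),(T(298,226),(-50,-87,270)),
(T(129,490),(-200,46,179)),(T(273,487),(-200,-46,179))]
W=np.array([plane("top",*p,f[2])[:2] for p,f in C]);F=np.array([f[:2] for _,f in C])
def tr(p,F):
    c,s=np.cos(p[2]),np.sin(p[2]);return F@np.array([[c,s],[-s,c]])+p[:2]
r=least_squares(lambda p:(tr(p,F)-W).ravel(),[500,200,0])
print("feeder",r.x);print((tr(r.x,F)-W).round(1).tolist())
for n,q in(("grip",(-160,0)),("half",(-200,0)),("lip",(-14,-150))): print(n,tr(r.x,np.array([q])))
# scene check of rail/nub
print("scene hopper corners px*1.4",[ (proj("scene",[*tr(r.x,np.array([f[:2]]))[0],f[2]])*1.4).round() for _,f in C])
def comp(im,u,v,vmax,smax):
    h=cv2.cvtColor(im,cv2.COLOR_RGB2HSV);m=((h[...,1]<smax)&(h[...,2]<vmax)).astype(np.uint8)
    m=cv2.morphologyEx(m,cv2.MORPH_OPEN,np.ones((3,3),np.uint8))
    l=cv2.connectedComponents(m)[1]; return (l==l[v,u]).astype(np.uint8)
for k,u,v,z in(("wide",370,227,50),("slim",310,239,80),("bowl",221,186,45)):
    m=comp(b,u,v,150,16); c=max(cv2.findContours(m,0,1)[0],key=cv2.contourArea)
    print(k,cv2.minEnclosingCircle(c),cv2.boundingRect(c),cv2.fitEllipse(cv2.convexHull(c)))
E
python3 m.py
```

```text
feeder [6.18681472e+02 2.96593033e+02 2.73773312e-02]
[[1.6, 1.5], [3.0, -1.6], [-1.4, 1.1], [0.2, -2.2], [-1.4, 0.8], [-1.9, 0.4]]
grip [[458.7414297  292.21320763]]
half [[418.75641913 291.11825118]]
lip [[608.79280498 146.26600905]]
scene hopper corners px*1.4 [array([736., 374.]), array([595., 341.]), array([738., 301.]), array([607., 273.]), array([693., 266.]), array([633., 253.])]
wide ((369.5660400390625, 226.71697998046875), 12.023052215576172) (358, 215, 24, 23) ((369.5935363769531, 226.335693359375), (22.127796173095703, 24.04959487915039), 77.20719146728516)
slim ((310.5, 239.5), 7.905794143676758) (303, 234, 15, 13) ((310.26898193359375, 239.1824188232422), (13.660588264465332, 15.521246910095215), 54.9002799987793)
bowl ((220.20755004882812, 186.34906005859375), 27.791349411010742) (193, 160, 55, 53) ((220.12315368652344, 186.06314086914062), (53.69828414916992, 55.3812370300293), 58.40972900390625)
```

Run:
```python
from h import *
for k,u,v,z in(("wide",369.6,226.5,25),("slim",310.4,239.3,40),("bowl",220.2,186.2,42),("orangeA",589/1.4,339/1.4,25),("orangeB",529/1.4,377/1.4,25),("blue",471/1.4,271/1.4,25),("block",421/1.4,263/1.4,30),("can",475/1.4,392/1.4,15),("can",363/1.4,366/1.4,15),("can4",579/1.4,283/1.4,15),("can3",507/1.4,230/1.4,15),("chuteR",264/1.4,229/1.4,90),("chuteR2",265/1.4,278/1.4,90)):
    print(k,plane("top",u,v,z).round(1))
for n,u,v,z in (("wide",503/4,377/4,50),("slim",770/4,362/4,80)):
    print("scene",n,plane("scene",170+(u-100) ,165+(v-75),z).round(1))
print("scene bowl rim",plane("scene",486/1.4,372/1.4,45).round(1))
```

```text
wide [ 502.8 -377.8   25. ]
slim [ 461.4 -202.8   40. ]
bowl [615.2  63.5  42. ]
orangeA [ 458.4 -526.1   25. ]
orangeB [ 378.4 -398.5   25. ]
blue [ 600.7 -281.4   25. ]
block [ 615.8 -174.6   30. ]
can [ 346.9 -288.    15. ]
can [397.7 -55.2  15. ]
can4 [ 579.3 -513.6   15. ]
can3 [ 695.2 -362.    15. ]
chuteR [669.4 149.1  90. ]
chuteR2 [567.1 141.6  90. ]
scene wide [ 506.8 -368.1   50. ]
scene slim [ 465.6 -198.2   80. ]
scene bowl rim [626.   66.9  45. ]
```

```bash
python3 -m creep '{"slide":[[28.8,24.2,-3],[28.8,24.2,-3],[28.8,24.2,-3],[28.8,24.2,-3],[28.8,24.2,-3],[28.8,24.2,-3],[28.8,24.2,-3],[28.8,24.2,-3],[28.8,24.2,-3],[28.8,24.2,-3],[28.8,24.2,-3],[28.8,24.2,-3]],"rotation":[[0,0,0],[0,0,0],[0,0,0],[0,0,0],[0,0,0],[0,0,0],[0,0,0],[0,0,0],[0,0,0],[0,0,0],[0,0,0],[0,0,0]],"gripper":[0,0,0,0,0,0,0,0,0,0,0,0]}'
cat >> h.py <<'E'
from scipy.spatial.transform import Rotation as R
def wpose():
    o=arm.get_obs();c=camera_info("wrist");M=np.array(c["mount"])
    Tt=np.eye(4);Tt[:3,:3]=R.from_quat(o["eef_rot"]).as_matrix();Tt[:3,3]=o["tcp_pos"]
    return Tt@M,np.array(c["intrinsics"])
def wplane(T,K,u,v,z):
    x,y=(u-K[0,2]),(v-K[1,2]);r=np.hypot(x,y);t=r/K[0,0]
    d=np.array([np.sin(t)*x/r,-np.sin(t)*y/r,-np.cos(t)]);d=T[:3,:3]@d
    return T[:3,3]+d*(z-T[2,3])/d[2]
def wproj(T,K,P):
    p=T[:3,:3].T@(np.array(P,float)-T[:3,3]);x,y,z=p[0],-p[1],-p[2];n=np.hypot(x,y);t=np.arctan2(n,z)
    return K[0,2]+K[0,0]*t*x/n,K[1,2]+K[0,0]*t*y/n
E
python3 - <<'E'
from h import *
T,K=wpose();im=grab_frame("wrist");np.savez('w1.npz',T=T,K=K,im=im);save('w1.png',im,1.4);print(T.round(2),K)
print([np.round(np.array(wproj(T,K,p))*1.4) for p in([505,-371,50],[461,-203,80])])
E
```

```text
t: 1.1
tcp_pos: [504.5, -370.4, 200.7]
eef_rot: [0.985, 0.17, -0.001, -0.0]
contact_force: [-0.0, -0.7, 0.0]
grip_width: 85.3
gripper_force: 0.0
[[ 3.3000e-01  9.0000e-01  2.6000e-01  5.7232e+02]
 [-9.4000e-01  3.2000e-01  9.0000e-02 -3.4681e+02]
 [-0.0000e+00 -2.8000e-01  9.6000e-01  3.4225e+02]
 [ 0.0000e+00  0.0000e+00  0.0000e+00  1.0000e+00]] [[325.1922621    0.         277.89982858]
 [  0.         325.1922621  212.90337876]
 [  0.           0.           1.        ]]
[array([390., 278.]), array([129., 269.])]
```

View pics/w1.png

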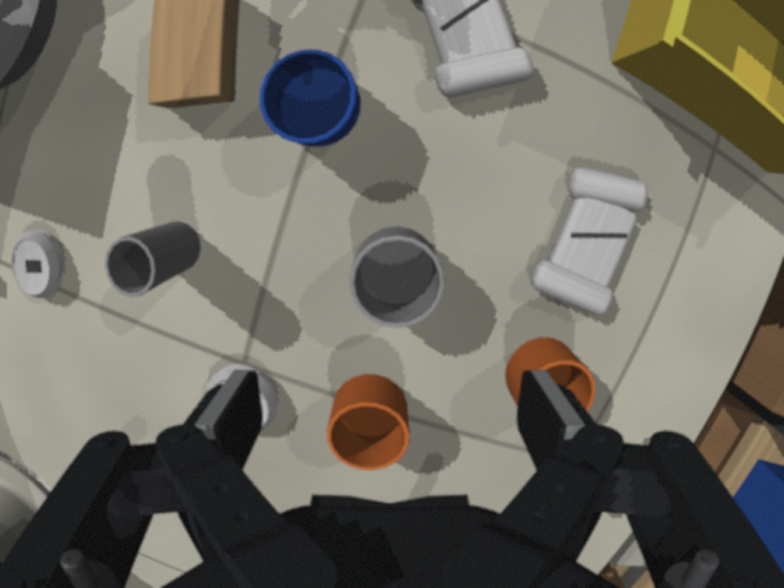

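The wrist view confirms the grey wide cup directly below, its rim centre at about (398,281). The slim cup's rim centre is at (131,266).

Run:
```python
from h import *
d=np.load('w1.npz')
print(wplane(d['T'],d['K'],398/1.4,281/1.4,50),wplane(d['T'],d['K'],131/1.4,266/1.4,80))
```

```text
[ 504.89754335 -376.95899396   50.        ] [ 463.82561747 -204.52178348   80.        ]
```

```bash
python3 -m creep '{"slide":[[0,-0.6,0],[0,-0.6,-4],[0,-0.6,-8],[0,-0.6,-12],[0,-0.6,-16],[0,-0.6,-18.6],[0,-0.6,-18.6],[0,-0.6,-18.6],[0,-0.6,-18.6],[0,-0.6,-18.6],[0,-0.6,-18.6],[0,-0.6,-18.6]],"rotation":[[0,0,0],[0,0,0],[0,0,0],[0,0,0],[0,0,0],[0,0,0],[0,0,0],[0,0,0],[0,0,0],[0,0,0],[0,0,0],[0,0,0]],"gripper":[0,0,0,0,0,0,0,255,255,255,255,255]}'
```

```text
t: 2.15
tcp_pos: [506.0, -378.2, 17.7]
eef_rot: [0.986, 0.169, 0.001, 0.002]
contact_force: [-0.6, -0.4, 5.3]
grip_width: 61.3
gripper_force: 67.3
```

```bash
python3 -m creep '{"slide":[[0,0,4],[0,0,8],[0,0,12],[0,0,15],[1,4,15],[2,8,15],[3,12,15],[4,16,15],[5,20,15],[6,24,15],[7,28,15],[7,28,15]],"rotation":[[0,0,0],[0,0,0],[0,0,0],[0,0,0],[0,0,0],[0,0,0],[0,0,0],[0,0,0],[0,0,0],[0,0,0],[0,0,0],[0,0,0]],"gripper":[255,255,255,255,255,255,255,255,255,255,255,255]}'
python3 - <<'E'
from h import *
T,K=wpose();im=grab_frame("wrist");np.savez('w2.npz',T=T,K=K,im=im);save('w2.png',im,1.4)
print([np.round(np.array(wproj(T,K,p))*1.4) for p in([615,63,45],[461,-203,80])])
E
```

```text
t: 3.15
tcp_pos: [577.1, -84.2, 167.4]
eef_rot: [0.984, 0.176, 0.003, -0.003]
contact_force: [0.8, 2.8, -0.5]
grip_width: 61.2
gripper_force: 66.6
[array([185., 155.]), array([493., 517.])]
```

View pics/w2.png

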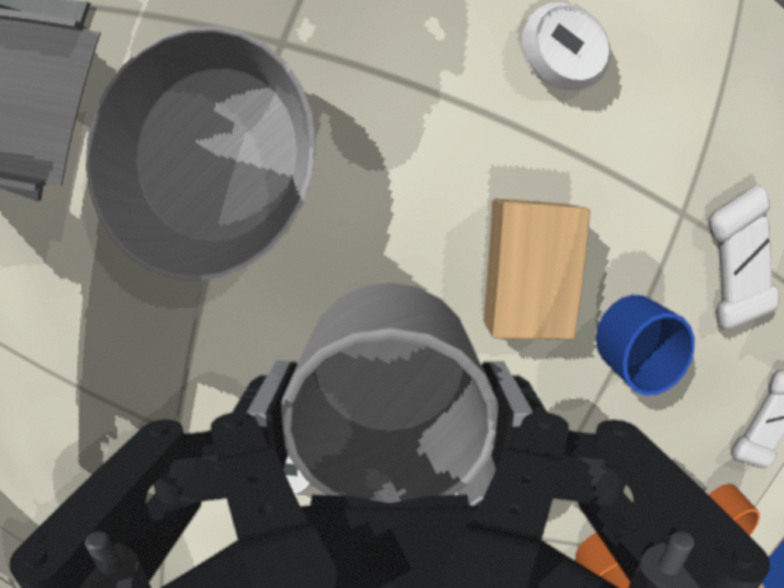

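The wide cup is held level between the pads. The bowl's rim spans x 88–313, y 27–278, and its floor circle is centred near (217,154).

Run:
```python
from h import *
d=np.load('w2.npz');w=lambda u,v,z:wplane(d['T'],d['K'],u/1.4,v/1.4,z).round(1)[:2]
print("rim",[w(*p,45) for p in((88,150),(313,155),(215,28),(195,278))],"floor",[w(*p,5) for p in((137,155),(297,150),(215,68),(215,240))])
print("cup rim",[w(*p,200) for p in ((285,415),(497,415))])
o=arm.get_obs();print(o['tcp_pos'],o['qvel'].round(3))
```

```text
rim [array([599.6, 139. ]), array([638.3, -14.8]), array([696.1,  72.3]), array([542.5,  34.7])] floor [array([600.4, 121.5]), array([637.2,   3.6]), array([675.7,  80.8]), array([559.5,  41.1])]
cup rim [array([572.1, -55.4]), array([ 592.9, -111.4])]
[576.2523643  -89.31435182 166.98175203] [ 0.066  0.005  0.081 -0.003  0.036  0.015  0.032]
```

```bash
python3 -m creep '{"slide":[[1.1,4,0],[2.2,8,0],[3.2,12,0],[4.2,15,0],[4.2,15.8,0],[4.2,15.8,0],[4.2,15.8,0],[4.2,15.8,0],[4.2,15.8,0],[4.2,15.8,0]],"rotation":[[0,0,0],[0,0,0],[0,0,0],[0,0,0],[0,0,0],[0,0,0],[0,0,0],[0,0,0],[0,0,0],[0,0,0]],"gripper":[255,255,255,255,255,255,255,255,255,255]}'
```

```text
t: 4.03
tcp_pos: [616.7, 58.5, 165.3]
eef_rot: [0.986, 0.167, -0.0, 0.001]
contact_force: [0.6, 0.2, -1.2]
grip_width: 61.5
gripper_force: 66.6
```

```bash
python3 -m creep '{"slide":[[0.1,0.3,-4],[0.1,0.3,-8],[0.1,0.3,-11],[0.1,0.3,-13],[0.1,0.3,-14],[0.1,0.3,-14],[0.1,0.3,-14],[0.1,0.3,-14],[0.1,0.3,-14]],"rotation":[[0,0,0],[0,0,0],[0,0,0],[0,0,0],[0,0,0],[0,0,0],[0,0,0],[0,0,0],[0,0,0]],"gripper":[255,255,255,255,255,255,255,255,255]}'
```

```text
t: 4.78
tcp_pos: [618.5, 63.8, 26.2]
eef_rot: [0.986, 0.169, 0.001, 0.0]
contact_force: [-0.2, -0.1, -0.6]
grip_width: 61.5
gripper_force: 66.8
```

```bash
python3 -m creep '{"slide":[[0,0,-0.2],[0,0,-0.3],[0,0,-0.4],[0,0,-0.4],[0,0,-0.4]],"rotation":[[0,0,0],[0,0,0],[0,0,0],[0,0,0],[0,0,0]],"gripper":[255,255,255,255,255]}'
```

```text
t: 5.2
tcp_pos: [618.1, 64.1, 22.3]
eef_rot: [0.986, 0.169, 0.0, 0.0]
contact_force: [-2.3, -0.5, 6.3]
grip_width: 61.5
gripper_force: 67.5
```

```bash
python3 -m creep '{"slide":[[0,0,0],[0,0,0],[0,0,0],[0,0,0],[0,0,0],[0,0,2],[0,0,6],[0,0,10],[0,0,14],[0,0,18],[0,0,18],[0,0,18]],"rotation":[[0,0,0],[0,0,0],[0,0,0],[0,0,0],[0,0,0],[0,0,0],[0,0,0],[0,0,0],[0,0,0],[0,0,0],[0,0,0],[0,0,0]],"gripper":[20,20,20,20,20,20,20,20,20,20,20,20]}'
python3 - <<'E'
from h import *
T,K=wpose();im=grab_frame("wrist");np.savez('w3.npz',T=T,K=K,im=im);save('w3.png',im,1.4)
E
```

```text
t: 6.2
tcp_pos: [619.7, 64.7, 204.6]
eef_rot: [0.986, 0.169, 0.003, 0.0]
contact_force: [-0.6, 0.2, -0.8]
grip_width: 78.9
gripper_force: 0.0
```

View pics/w3.png

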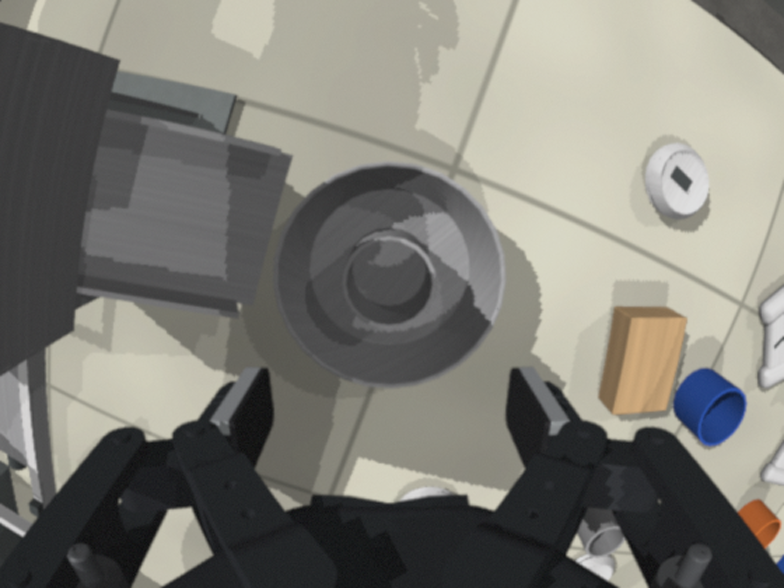

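The wide cup stands upright on the bowl floor, its rim centre near (389,281), clear of the chute lip at (290,150)–(240,310). Next is the slim cup, turning the hand on the way so that it is ready for the handle.

```bash
python3 - <<'E'
from h import *
d=np.load('w3.npz');print(wplane(d['T'],d['K'],389/1.4,281/1.4,55)); o=arm.get_obs();print(o['tcp_pos'],o['joint_positions'].round(2))
E
python3 -m creep '{"slide":[[-2,-3.5,0],[-4,-7,0],[-6,-10.4,0],[-8,-13.9,0],[-10,-17.3,0],[-12,-20.7,0],[-14,-24.1,0],[-15.6,-26.8,0],[-15.6,-26.8,0],[-15.6,-26.8,0],[-15.6,-26.8,0],[-15.6,-26.8,0]],"rotation":[[0,0,0.12],[0,0,0.24],[0,0,0.36],[0,0,0.48],[0,0,0.6],[0,0,0.72],[0,0,0.84],[0,0,0.96],[0,0,1.08],[0,0,1.2],[0,0,1.257],[0,0,1.257]],"gripper":[20,20,20,20,20,20,20,20,20,20,20,20]}'
python3 - <<'E'
from h import *
o=arm.get_obs();print(o['tcp_pos'],o['joint_positions'].round(2))
T,K=wpose();im=grab_frame("wrist");np.savez('w4.npz',T=T,K=K,im=im);save('w4.png',im,1.4)
print(np.array(wproj(T,K,[463,-204,80]))*1.4)
print(R.from_quat(o['eef_rot']).as_matrix().round(3))
E
```

```text
[619.53467387  63.82290787  55.        ]
[618.11484466  64.05027279 202.1970215 ] [ 0.3   0.51 -0.6   1.65  0.32  1.08 -1.63]
t: 7.25
tcp_pos: [460.1, -203.8, 199.4]
eef_rot: [0.697, 0.717, -0.0, -0.002]
contact_force: [-1.1, 0.1, 0.5]
grip_width: 78.7
gripper_force: 0.0
[ 460.06322718 -203.8265602   199.41110739] [ 1.08  0.36 -0.86  1.93  0.32  0.99  0.1 ]
[393.2290962 290.5804305]
[[-0.027  1.    -0.003]
 [ 1.     0.027  0.002]
 [ 0.003 -0.003 -1.   ]]
```

View pics/w4.png

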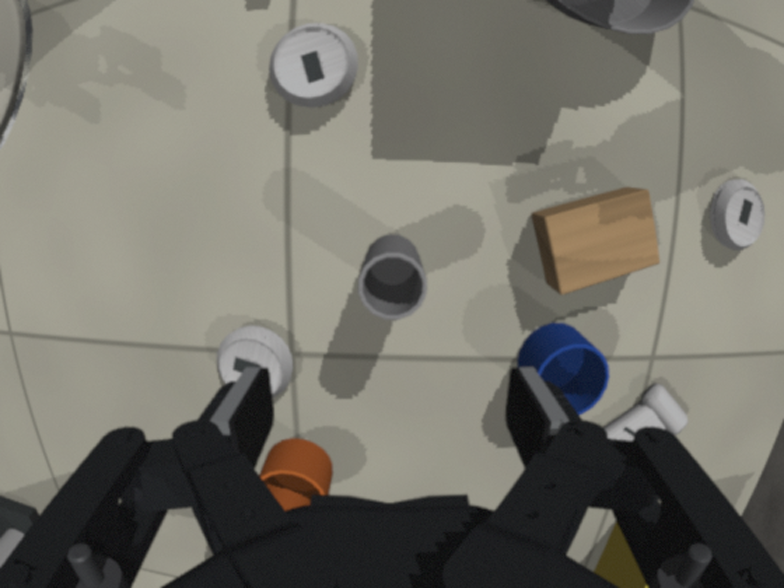

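The slim cup's rim centre is at (393,286), about 3 mm further in +y than planned. The path down is clear.

```bash
python3 -m creep '{"slide":[[0.1,0.3,-3],[0.1,0.3,-7],[0.1,0.3,-11],[0.1,0.3,-14],[0.1,0.3,-14.7],[0.1,0.3,-14.7],[0.1,0.3,-14.7],[0.1,0.3,-14.7],[0.1,0.3,-14.7],[0.1,0.3,-14.7],[0.1,0.3,-14.7],[0.1,0.3,-14.7]],"rotation":[[0,0,0],[0,0,0],[0,0,0],[0,0,0],[0,0,0],[0,0,0],[0,0,0],[0,0,0],[0,0,0],[0,0,0],[0,0,0],[0,0,0]],"gripper":[20,20,20,20,20,20,255,255,255,255,255,255]}'
python3 -m creep '{"slide":[[0,0,0],[0,0,0],[0,0,3],[0,0,7],[0,0,11],[0,0,14],[0,0,14],[0,0,14]],"rotation":[[0,0,0],[0,0,0],[0,0,0],[0,0,0],[0,0,0],[0,0,0],[0,0,0],[0,0,0]],"gripper":[255,255,255,255,255,255,255,255]}'
```

```text
t: 8.3
tcp_pos: [464.0, -201.6, 56.5]
eef_rot: [0.698, 0.716, 0.0, 0.002]
contact_force: [-1.1, 0.6, 6.9]
grip_width: 39.8
gripper_force: 59.4
t: 8.97
tcp_pos: [464.3, -201.9, 197.5]
eef_rot: [0.698, 0.716, 0.0, 0.003]
contact_force: [0.5, 0.5, -0.5]
grip_width: 39.7
gripper_force: 61.0
```

```bash
python3 -m creep '{"slide":[[2,3.4,0],[4,6.8,0],[6,10.2,0],[8,13.6,0],[10,17,0],[12,20.4,0],[14,23.8,0],[15.4,26.3,0],[15.4,26.6,0],[15.4,26.6,0],[15.4,26.6,0],[15.4,26.6,0]],"rotation":[[0,0,0],[0,0,0],[0,0,0],[0,0,0],[0,0,0],[0,0,0],[0,0,0],[0,0,0],[0,0,0],[0,0,0],[0,0,0],[0,0,0]],"gripper":[255,255,255,255,255,255,255,255,255,255,255,255]}'
python3 -m creep '{"slide":[[0,0,-3],[0,0,-6],[0,0,-7],[0,0,-7],[0,0,-7],[0,0,-7]],"rotation":[[0,0,0],[0,0,0],[0,0,0],[0,0,0],[0,0,0],[0,0,0]],"gripper":[255,255,255,255,255,255]}'
python3 - <<'E'
from h import *
T,K=wpose();im=grab_frame("wrist");np.savez('w5.npz',T=T,K=K,im=im);save('w5.png',im,1.4)
tp=arm.get_obs()['tcp_pos'];print(tp)
E
```

```text
t: 9.97
tcp_pos: [615.9, 62.9, 193.5]
eef_rot: [0.699, 0.716, -0.001, -0.0]
contact_force: [0.4, -0.2, -1.0]
grip_width: 39.4
gripper_force: 60.9
t: 10.47
tcp_pos: [617.7, 64.9, 126.0]
eef_rot: [0.698, 0.716, 0.001, 0.001]
contact_force: [0.3, 0.6, -0.7]
grip_width: 39.8
gripper_force: 60.9
[617.95889361  65.17114037 126.23667024]
```

View pics/w5.png

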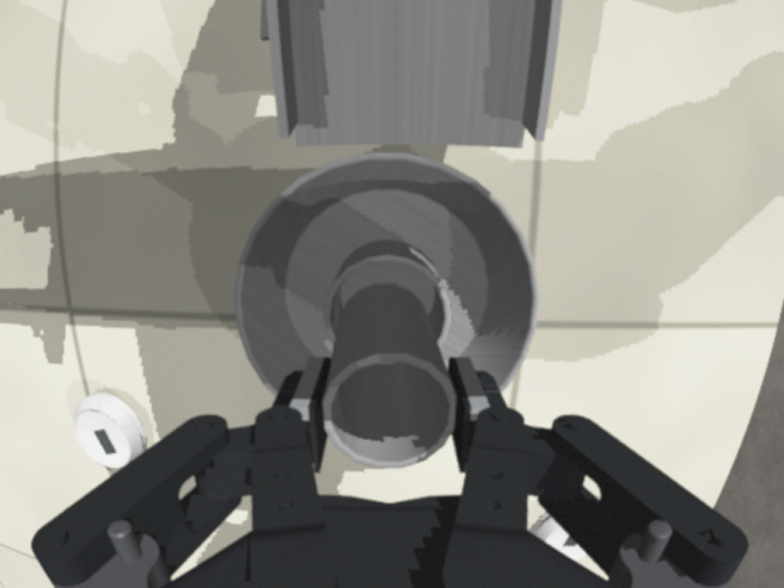

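Run:
```python
from h import *
d=np.load('w5.npz');w=lambda u,v,z:wplane(d['T'],d['K'],u/1.4,v/1.4,z).round(1)[:2]
print("wide rim far edge",w(388,256,55),"L",w(327,315,55),"R",w(449,315,55))
print("slim rim z~150",[w(*p,150) for p in((324,410),(455,410),(389,353),(389,467))])
```

```text
wide rim far edge [617.4  94.7] L [588.   64.4] R [648.3  65.9]
slim rim z~150 [array([599. ,  66.2]), array([638.1,  67.2]), array([617.9,  85.5]), array([619. ,  45.5])]
```

The slim cup hangs over the wide cup's mouth: its rim centre is at (389,410), and the wide rim is at x 327–449 with its far edge at y 256. It sits about 2 mm too far in +y, so I'll correct that and lower it.

```bash
python3 -m creep '{"slide":[[0,-0.2,0],[0,-0.2,-2],[0,-0.2,-3.5],[0,-0.2,-4.8],[0,-0.2,-5.6],[0,-0.2,-5.8],[0,-0.2,-5.8],[0,-0.2,-5.8]],"rotation":[[0,0,0],[0,0,0],[0,0,0],[0,0,0],[0,0,0],[0,0,0],[0,0,0],[0,0,0]],"gripper":[255,255,255,255,255,255,255,255]}'
```

```text
t: 11.18
tcp_pos: [616.7, 63.5, 66.1]
eef_rot: [0.698, 0.716, 0.0, -0.0]
contact_force: [0.4, 0.0, -0.0]
grip_width: 39.7
gripper_force: 60.9
```

```bash
python3 -m creep '{"slide":[[0,0,-0.1],[0,0,-0.2],[0,0,-0.2],[0,0,-0.2]],"rotation":[[0,0,0],[0,0,0],[0,0,0],[0,0,0]],"gripper":[255,255,255,255]}'
```

```text
t: 11.52
tcp_pos: [616.9, 63.6, 65.5]
eef_rot: [0.698, 0.716, 0.0, 0.0]
contact_force: [-3.1, -0.7, 9.1]
grip_width: 39.8
gripper_force: 62.0
```

```bash
python3 -m creep '{"slide":[[0,0,0.1],[0,0,0.1],[0,0,0.1],[0,0,0.1],[0,0,0.1],[0,0,2],[0,0,5],[0,0,9],[0,0,13],[0,0,17],[0,0,21],[0,0,21]],"rotation":[[0,0,0],[0,0,0],[0,0,0],[0,0,0],[0,0,0],[0,0,0],[0,0,0],[0,0,0],[0,0,0],[0,0,0],[0,0,0],[0,0,0]],"gripper":[60,60,60,60,60,60,60,60,60,60,60,60]}'
python3 - <<'E'
from h import *
T,K=wpose();im=grab_frame("wrist");np.savez('w6.npz',T=T,K=K,im=im)
t=grab_frame("top");np.save('top6.npy',t)
A=cv2.resize(im[100:310,150:430],(400,300));B=cv2.resize(t[125:275,70:270],(400,300))
save('w6.png',np.hstack([A,B]));print(arm.get_obs()['tcp_pos'])
E
```

```text
t: 12.52
tcp_pos: [620.8, 65.1, 283.3]
eef_rot: [0.698, 0.716, 0.005, 0.004]
contact_force: [0.5, 2.4, 1.2]
grip_width: 65.2
gripper_force: 0.0
[617.8376945   63.48216849 276.47690444]
```

View pics/w6.png

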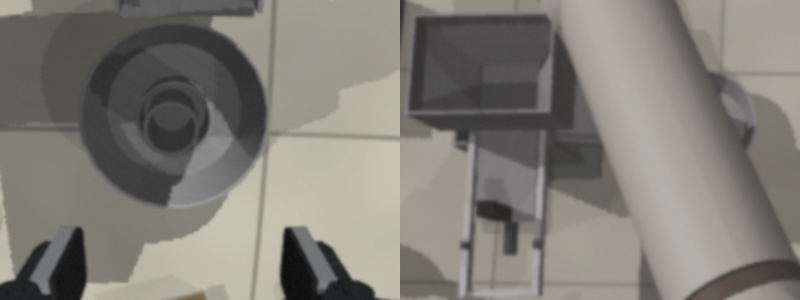

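The slim cup stands in the wide cup in the bowl: the nested rims are near (172,118), and the bowl is where it was. Now the handle.

```bash
python3 -m creep '{"slide":[[-4,0,0.5],[-8,0,0.5],[-12,0,0.5],[-15.8,2,0.5],[-15.8,6,0.5],[-15.8,10,0.5],[-15.8,14,0.5],[-15.8,18,0.5],[-15.8,21,0.5],[-15.8,22.8,0.5],[-15.8,22.8,0.5],[-15.8,22.8,0.5]],"rotation":[[0,0,0],[0,0,0],[0,0,0],[0,0,0],[0,0,0],[0,0,0],[0,0,0],[0,0,0],[0,0,0],[0,0,0],[0,0,0],[0,0,0]],"gripper":[20,20,20,20,20,20,20,20,20,20,20,20]}'
python3 -m creep '{"slide":[[0,0,0],[0,0,0],[0,0,0]],"rotation":[[0,0,0],[0,0,0],[0,0,0]],"gripper":[20,20,20]}'
python3 - <<'E'
from h import *
T,K=wpose();im=grab_frame("wrist");np.savez('w7.npz',T=T,K=K,im=im);save('w7.png',im,1.4)
print(arm.get_obs()['joint_positions'].round(2))
print([np.round(np.array(wproj(T,K,p))*1.4) for p in([459,292,231],[418.8-1.3,291+46,179],[418.8+1.3,291-46,179])])
E
```

```text
t: 13.62
tcp_pos: [457.3, 291.7, 277.6]
eef_rot: [0.697, 0.717, -0.001, -0.001]
contact_force: [-0.1, -0.8, 0.5]
grip_width: 78.5
gripper_force: 0.0
t: 13.87
tcp_pos: [459.1, 289.4, 278.9]
eef_rot: [0.699, 0.715, -0.001, 0.0]
contact_force: [0.3, -0.2, -0.1]
grip_width: 78.6
gripper_force: 0.0
[ 0.19  0.39 -1.01  1.75  0.35  1.2  -0.9 ]
[array([387., 326.]), array([312., 211.]), array([320., 369.])]
```

View pics/w7.png

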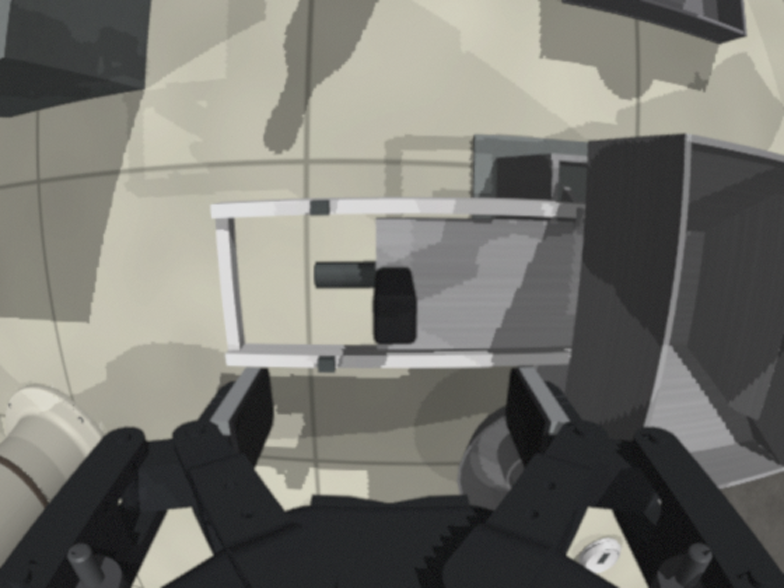

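The black handle is at x 374–417 with its top face ending near y 343, and the nubs are at (320,207) and (326,363). A thin bar runs from its foot to (314,275); I'll get its height before descending.

Run:
```python
from h import *
d=np.load('w7.npz');T,K=d['T'],d['K'];w=lambda u,v,z:wplane(T,K,u/1.4,v/1.4,z).round(1)[:2]
print("nubs",w(320,207,179),w(326,363,179))
print("handle top L,R,near",w(373,325,231),w(417,325,231),w(395,343,231))
for z in(60,100,140,169,180,190,210): print(z,"bar end wrist",w(315,275,z),"sides",w(340,262,z),w(340,288,z),"top",plane("top",70+221/4,125+508/4,z)[:2].round(1))
```

```text
nubs [421.9 339.4] [424.  249.4]
handle top L,R,near [452.8 292.4] [472.2 292.9] [462.7 284.1]
60 bar end wrist [399.4 273.2] sides [420.2 284.5] [420.1 262.6] top [417.2 320.9]
100 bar end wrist [406.  282.9] sides [424.4 292.9] [424.3 273.5] top [414.2 306.1]
140 bar end wrist [412.5 292.6] sides [428.6 301.3] [428.6 284.3] top [411.1 291.2]
169 bar end wrist [417.2 299.6] sides [431.7 307.4] [431.7 292.2] top [408.9 280.5]
180 bar end wrist [419.  302.2] sides [432.9 309.7] [432.8 295.2] top [408.1 276.4]
190 bar end wrist [420.7 304.7] sides [433.9 311.9] [433.9 297.9] top [407.3 272.7]
210 bar end wrist [423.9 309.5] sides [436.  316.1] [436.  303.3] top [405.8 265.3]
```

The bar lies at about z 140 mm, well below the fingertips. The handle centre is near (462.5,295) and half travel near (423,294.4), 39.5 mm apart, which agrees with the description. Now down and grip.

```bash
python3 -m creep '{"slide":[[0.3,0.4,0],[0.3,0.4,-2],[0.3,0.4,-5],[0.3,0.4,-8],[0.3,0.4,-8.8],[0.3,0.4,-8.8],[0.3,0.4,-8.8],[0.3,0.4,-8.8]],"rotation":[[0,0,0],[0,0,0],[0,0,0],[0,0,0],[0,0,0],[0,0,0],[0,0,0],[0,0,0]],"gripper":[20,20,20,20,20,20,20,20]}'
python3 -m creep '{"slide":[[0,0,0],[0,0,0],[0,0,0],[0,0,0],[0,0,0],[0,0,0],[0,0,0],[0,0,0],[0,0,0],[0,0,0],[0,0,0],[0,0,0]],"rotation":[[0,0,0],[0,0,0],[0,0,0],[0,0,0],[0,0,0],[0,0,0],[0,0,0],[0,0,0],[0,0,0],[0,0,0],[0,0,0],[0,0,0]],"gripper":[255,255,255,255,255,255,255,255,255,255,255,255]}'
python3 - <<'E'
from h import *
T,K=wpose();im=grab_frame("wrist");np.savez('w8.npz',T=T,K=K,im=im);
ps=[]
for i in range(6): grab_frame("wrist");ps.append(arm.get_obs()['tcp_pos'])
print(np.round(ps,1).tolist(),arm.get_obs()['contact_force'])
E
```

```text
t: 14.58
tcp_pos: [462.6, 296.2, 193.1]
eef_rot: [0.698, 0.716, 0.001, 0.0]
contact_force: [0.1, 0.2, -0.6]
grip_width: 78.6
gripper_force: 0.0
t: 15.58
tcp_pos: [461.3, 295.2, 191.8]
eef_rot: [0.698, 0.716, -0.0, 0.0]
contact_force: [-2.7, -1.1, 5.5]
grip_width: 19.2
gripper_force: 59.2
[[461.3, 295.2, 191.8], [461.3, 295.2, 191.8], [461.3, 295.2, 191.8], [461.3, 295.2, 191.9], [461.3, 295.2, 191.8], [461.3, 295.2, 191.8]] [-2.11347468 -1.78156367  5.75061091]
```

```bash
python3 -m creep '{"slide":[[-0.5,0,0],[-1,0,0],[-1.5,0,0],[-2,0,0],[-2.5,-0.1,0],[-3,-0.1,0],[-3.5,-0.1,0],[-4,-0.1,0],[-4,-0.1,0],[-4,-0.1,0],[-4,-0.1,0],[-4,-0.1,0]],"rotation":[[0,0,0],[0,0,0],[0,0,0],[0,0,0],[0,0,0],[0,0,0],[0,0,0],[0,0,0],[0,0,0],[0,0,0],[0,0,0],[0,0,0]],"gripper":[255,255,255,255,255,255,255,255,255,255,255,255]}'
python3 - <<'E'
from h import *
T,K=wpose();im=grab_frame("wrist");np.savez('w9.npz',T=T,K=K,im=im)
o=arm.get_obs();print(o['tcp_pos'].round(2),o['contact_force'],o['grip_width'])
# dark nub/handle and plate edge along rail rows, before & after
for f in('w7','w8','w9'):
    d=np.load(f+'.npz');g=cv2.cvtColor(d['im'],cv2.COLOR_RGB2GRAY)
    print(f,[np.round(np.array(wproj(d['T'],d['K'],p)),1).tolist() for p in([422,339.4,179],[424,249.4,179])])
E
```

```text
t: 16.93
tcp_pos: [424.4, 294.2, 191.9]
eef_rot: [0.698, 0.716, 0.002, 0.001]
contact_force: [9.4, 1.1, -3.2]
grip_width: 19.3
gripper_force: 58.9
[424.41 294.26 191.88] [ 9.26665214  2.07250571 -2.71294695] 19.485729758642687
w7 [[228.7, 147.9], [232.9, 259.2]]
w8 [[198.5, 174.9], [211.2, 328.0]]
w9 [[273.5, 174.2], [273.8, 329.8]]
```

```bash
python3 -m creep '{"slide":[[-0.1,0,0],[-0.2,0,0],[-0.3,0,0],[-0.3,0,0],[-0.3,0,0],[-0.3,0,0],[-0.3,0,0],[-0.3,0,0]],"rotation":[[0,0,0],[0,0,0],[0,0,0],[0,0,0],[0,0,0],[0,0,0],[0,0,0],[0,0,0]],"gripper":[255,255,255,255,255,255,255,255]}'
python3 - <<'E'
from h import *
T,K=wpose();im=grab_frame("wrist");np.savez('w10.npz',T=T,K=K,im=im)
o=arm.get_obs();print(o['tcp_pos'].round(2),o['contact_force'].round(1),o['grip_width'])
for f in('w8','w10'):
    d=np.load(f+'.npz');T,K=d['T'],d['K'];g=cv2.cvtColor(d['im'],cv2.COLOR_RGB2GRAY)
    # far rail: sample along x at rail y, z=172 ; nub dark on bright
    xs=np.arange(400,446,1.5)
    for yy in(338,341): print(f,'rail',yy,[int(g[int(round(v)),int(round(u))]) for u,v in (wproj(T,K,[x,yy,176]) for x in xs)])
    xs2=np.arange(395,475,2)
    for yy in(318,326): print(f,'plate',yy,[int(g[int(round(v)),int(round(u))]) for u,v in (wproj(T,K,[x,yy,169]) for x in xs2)])
E
```

```text
t: 17.65
tcp_pos: [421.6, 294.2, 191.9]
eef_rot: [0.698, 0.716, 0.002, 0.001]
contact_force: [10.2, 0.7, -2.7]
grip_width: 19.5
gripper_force: 59.1
[421.58 294.18 191.87] [ 9.   1.  -2.2] 19.38578677842074
w8 rail 338 [212, 213, 212, 213, 212, 211, 212, 211, 212, 211, 164, 79, 76, 76, 76, 75, 75, 51, 142, 173, 181, 206, 207, 207, 218, 219, 218, 217, 218, 218, 218]
w8 rail 341 [213, 211, 213, 213, 212, 212, 212, 211, 211, 211, 197, 75, 73, 73, 74, 74, 74, 45, 158, 171, 172, 201, 206, 208, 210, 218, 218, 219, 218, 218, 218]
w8 plate 318 [196, 195, 195, 196, 196, 196, 197, 197, 197, 197, 195, 195, 194, 157, 184, 196, 195, 196, 194, 194, 197, 196, 197, 198, 200, 198, 200, 200, 195, 149, 162, 161, 162, 161, 161, 160, 148, 137, 135, 126]
w8 plate 326 [192, 194, 194, 194, 196, 195, 194, 195, 196, 196, 196, 196, 196, 155, 176, 194, 193, 194, 194, 196, 196, 195, 197, 196, 197, 198, 198, 199, 191, 162, 162, 161, 162, 161, 161, 161, 137, 137, 127, 124]
w10 rail 338 [211, 210, 211, 211, 210, 211, 210, 210, 202, 200, 142, 78, 73, 75, 73, 74, 73, 91, 174, 176, 180, 176, 174, 176, 175, 176, 176, 197, 204, 205, 204]
w10 rail 341 [211, 211, 211, 211, 210, 211, 210, 199, 194, 194, 177, 77, 71, 70, 73, 71, 73, 119, 175, 174, 198, 204, 196, 195, 198, 206, 205, 206, 206, 206, 205]
w10 plate 318 [182, 182, 175, 143, 177, 182, 182, 182, 181, 143, 146, 154, 152, 153, 153, 149, 130, 128, 129, 129, 127, 128, 128, 127, 127, 129, 128, 127, 128, 127, 129, 127, 127, 128, 127, 128, 128, 129, 123, 116]
w10 plate 326 [182, 181, 179, 143, 177, 181, 182, 181, 177, 104, 104, 103, 103, 120, 147, 137, 128, 129, 128, 127, 128, 129, 128, 129, 128, 128, 128, 129, 128, 128, 128, 128, 128, 127, 128, 127, 127, 128, 117, 115]
```

The plate edge moved from x ≈ 452.5 to 412.5 mm, which is 40 mm. The far nub is centred at about x = 421, level with the hand at 421.6, and the hand is steady. Handing in while holding.

```bash
python3 -c "
from cell import arm
print(arm.hand_in())"
```

```text
the job is handed in; nothing more can be done
None
```

The job is handed in: the wide cup stands in the bowl with the slim cup inside it, and the arm is holding the gate at half travel (about 40 mm, checked against the nubs and the plate edge).

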